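# Cover the open warming bath

## Task

One of the two warming baths has been left open. Take its loose steel lid from the sloping lid rest by the handle and put it on the open bath, keeping hold of it and lowering it gently until it is fully home, flush and level on the collar; then let go and move clear. Do not press hard or drop it, and leave the lid on the other bath and the things around undisturbed.

Things in the scene. Friction and masses are not known exactly. Their poses are not given: they have to be found in the camera images.
- lid: The loose round steel lid: flange 140 mm diameter, 4 mm thick; under it a plug 104 mm diameter, 12 mm deep, square-edged; black bar handle on top; 0.25 to 0.5 kg. Origin: centre of the plug's underside; z out through the handle, x along the bar. Starts laid on the rest, tipped 35 degrees, its z leaning to the rest's -x side, the bar running up and down the slope.
- lid_handle (a point): Centre of the lid's handle bar, on the lid's axis, 48 mm above the plug's underside, 32 mm above the flange's top. The bar is 64 mm long (lid x), 14 mm thick (lid y), 20 mm high, with straight sides; two posts 14 mm square, 23 mm either side of the middle, carry it; open between them.
- open_bath: The open bath: fixed white box 160 x 160 mm, 130 mm high; on it a clamped steel collar, outer diameter 124, inner 108 mm, rim level, 146 mm above the table. The collar sits up to 8 mm off the box centre in box x and in y, not given: find it. The plug has 2 mm play all round; seated, the flange lies on the rim, handle centre 36 mm over it. Any lid yaw will do. Origin: centre of the underside.
- closed_bath: The other bath, same build and size, already covered by its own lid. Origin: centre of the underside.
- other_lid: The lid already seated on the other bath, same build and size as the loose one; its handle's top is about 192 mm above the table. Not to be touched. Origin: centre of the plug's underside.
- lid_rest: Fixed aluminium lid rest: base 150 x 130 mm, plate sloping 35 degrees, low edge at its own -x side (roughly towards the robot), top edge about 115 mm high; two black rubber pins at the low edge, standing 16 mm out of the plate, stop the lid from sliding down. Origin: centre of the underside.
- pump_bottle: Bystander: white pump bottle, 64 mm diameter, 193 mm tall, loose. Origin: centre of the underside.
- reagent: Bystander: amber bottle with red cap, 56 mm diameter, 150 mm tall, loose. Origin: centre of the underside.
- steel_tray: Bystander: open steel tray 130 x 90 x 30 mm, loose, empty. Origin: centre of the underside.
Things that resemble listed ones, but are neither listed nor needed, are in the scene too. What is shaped like the lid but purple is not meant. What is shaped like the open_bath but yellow is not meant.

How it is judged:
By the outcome, as a careful person would: the job done as asked, in the order asked, and still so for the second after the job is handed in, with the robot touching nothing.
It also fails if it takes over 72 s, if anything falls off the work surface, if the arm or the gripper's body presses on something with over 40 N, if the wrist force passes 120 N, or if a joint passes its speed limit or range.

## Robot

A 6-joint arm with a two-finger parallel gripper is mounted at the origin on the work surface. World frame = base frame: x ahead of the robot, y to its left, z up, the work surface at z = 0. Lengths are in m, angles in rad, forces in N, time in s.
With the tool pointing down it reaches from about 0.35 to 0.875 m from the base axis. Payload 4.2 kg.
Tool frame: the origin (TCP) lies at the very end of the fingers, on their centre line; the grasp point (between the pads) lies 19 mm behind it (env.pinch_z is the distance from the TCP to the grasp point, in m); z points along the fingers, y is the line along which they close (so a half turn about z gives the same grasp; the last joint's range is limited). The gripper opens to 85 mm and grips with 20 to 120 N. Pads are 22 mm wide; open, the fingers measure 114 mm over their backs; the gripper's body (76 mm by 85 mm) begins 54 mm behind the grasp point. The pads swing forward as they close: fully open they stand 13 mm farther back than shut.
Start: joints at [1.378, 0.385, 0.008, 0, -1.194, -0.259], TCP at [0.273, 0.562, 0.231] pointing down, gripper open.
Joint ranges: [-3.14, 3.14], [-1.21, 2.06], [-1.07, 1.41], [-3.16, 2.05], [-2.99, -0.16], [-3.1, 3.1]. Speed limits (rad/s): [2.79, 2.79, 3.14, 3.14, 3.14, 3.14].

## Interface

Orientations are given as a rotation vector (axis times angle).
In Python, from plant import env gives the robot as it stands.
- The arm moves only by the tool send_rows, never from a script. Its argument "motion" is a list of rows, each a list of 5 numbers: the closure, from 0 (fully open) to 1 (shut), then the shift along the tool's x, y, z each as a share of 50 cm, from -1 to 1, then the turn about the tool's z as a share of pi/2 rad, from -1 to 1. A call has 1 to 8 rows; each row is the pose to reach, as a shift and turn from the pose commanded when the call began, along the tool's axes at that moment; what a row does not reach only later rows make up. A row lasts 1/8 s, in which the tool goes at most 62.5 mm and 10.7 degrees, less where a joint would pass 70% of its speed; a pose out of reach is approached as far as the arm can. A call with a number of a shift or a turn outside -1 to 1 is refused whole. A call with a gripper value outside its range is refused whole. The fingers move at their own pace and stop on an object; "newtons" is the grip in N (left out, the last holds). Time passes only in rows, so rows that repeat a pose let the fingers close. It gives the time, the measured TCP pose, the force, the opening and the grip force at its end, in the units of the state.
- env.get_obs(): the state, without advancing time (a new reading comes with each control period).
- env.read_camera(name): name is "scene" or "top"; returns (picture, depth): 384x512x3 uint8, red, green, blue; 384x512 float32, m along the optical axis (not along the pixel's ray), 0 where there is no reading.
- env.camera_model(name): a dict with "fx", "fy", "cx", "cy" (pixels), "world_to_cam" (4x4, takes a point from world to camera coordinates). Camera axes: x right, y down, z forward; pixel columns grow to the right and rows downward; lengths in m; the calibration is good to about 2 mm. A picture is of the moment at which its call begins. camera_model takes no time and is no camera call.
- env.job_done(): hands the job in; it is judged then, once.
The state is a dict: "t": time; "joint_pos": joint angles; "joint_velocities": joint speeds; "joint_torque": joint torques, N m; "position": TCP position; "eef_rot": TCP orientation; "contact_force": force on the tool from outside, world axes, zero at the start; "torque": the same for the moment, N m; "gripper_width": opening from 0.0 (shut) to 1.0 (fully open); "grasp_force": force on a finger pad.
Only numpy, scipy, OpenCV 4.12 (cv2) and the standard library are available. Lean on these libraries where they do the work, as an engineer would, in place of code of your own. Each camera call takes 0.05 s, during which the arm holds its last target. There are 200 camera calls.

## Working session

There is one attempt and no reset: what is moved stays moved. The work goes in short steps, Python scripts to look and compute and a tool call to move; the robot and the scene stay as the last step left them, time stands still between calls to the robot, and variables do not carry over. Pictures are saved under pics/ and viewed, at most 10 in all, crops included, and the job is handed in when it is done.

Besides the shell and the picture viewer there is one more tool, called as a command line: name --pt "numbers of a row" for each row, then --argument value for the rest. send_rows: Moves the arm, as the interface text tells. Shift numbers are shares of 50 cm and turn numbers shares of pi/2 rad, none past 1 either way. Its arguments: {"type":"object","properties":{"motion":{"type":"array","items":{"type":"array","items":{"type":"number"}}},"newtons":{"type":"number"}},"required":["motion"]}

```bash
mkdir -p pics; ls; python3 - <<'E'
from plant import env
import cv2,numpy as np
for n in("scene","top"):
    p,d=env.read_camera(n); cv2.imwrite(f"pics/{n}0.png",p[...,::-1]); np.savez(f"pics/{n}0.npz",p=p,d=d)
    m=env.camera_model(n); print(n,m["fx"],m["cx"],m["cy"],np.round(m["world_to_cam"],4).tolist())
a=cv2.imread("pics/scene0.png")
o=env.get_obs(); print(o["position"],o["eef_rot"],env.pinch_z,o["contact_force"])
E
```

```text
pics
scene 382.59606736929817 254.10149799799643 191.86894105843112 [[0.4791, 0.8777, -0.0101, -0.2542], [0.7585, -0.4198, -0.4984, -0.3151], [-0.4417, 0.2312, -0.8669, 1.5218], [0.0, 0.0, 0.0, 1.0]]
top 464.03027552848334 248.65362597508908 192.1574161126412 [[0.01, -0.9999, -0.007, 0.0033], [-0.988, -0.0088, -0.1541, 0.5073], [0.154, 0.0085, -0.988, 1.5534], [0.0, 0.0, 0.0, 1.0]]
[0.27260316 0.56181696 0.23032572] [ 3.05980836e+00 -7.03409363e-01 -5.11391518e-04] 0.0187 [ 0.1253786  -0.22255882 -0.63496783]
```

View pics/scene0.png

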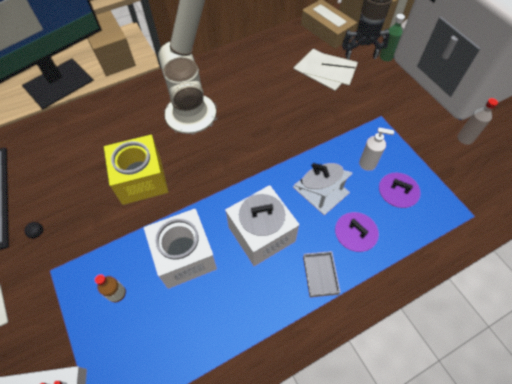

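View pics/top0.png

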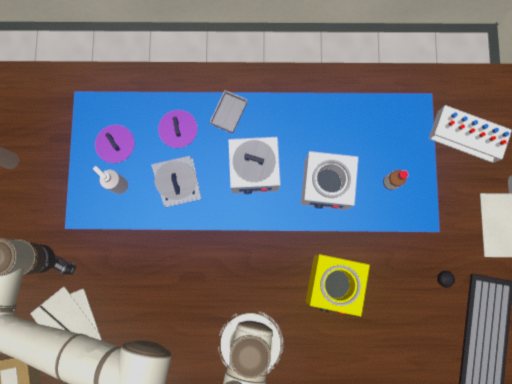

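Scene: the loose grey lid lies on the rest at scene (322,178) / top (176,181). Others shaped like it are the purple lids at top (115,143) and (178,128), and the seated lid at top (254,160). The open white bath is at top (331,180); the yellow one at (340,285) is not meant, and the closed one is at (254,163). I'll check the first two in a crop and measure them.

```bash
cat > h.py <<'E'
import numpy as np,cv2
from plant import env
def pts(n,d):
    m=env.camera_model(n); v,u=np.mgrid[:384,:512]
    c=np.stack([(u-m["cx"])/m["fx"]*d,(v-m["cy"])/m["fy"]*d,d],-1)
    T=m["world_to_cam"]; return (c-T[:3,3])@T[:3,:3]
def cast(n,uv,z):
    m=env.camera_model(n);T=m["world_to_cam"];uv=np.atleast_2d(uv).astype(float)
    r=np.c_[(uv[:,0]-m["cx"])/m["fx"],(uv[:,1]-m["cy"])/m["fy"],np.ones(len(uv))]@T[:3,:3]
    o=-T[:3,:3].T@T[:3,3]; return o+r*((z-o[2])/r[:,2])[:,None]
def circ(p):
    A=np.c_[2*p[:,:2],np.ones(len(p))];s=np.linalg.lstsq(A,(p[:,:2]**2).sum(1),rcond=None)[0]
    return s[:2],np.sqrt(s[2]+s[0]**2+s[1]**2)
E
python3 - <<'E'
from h import *
S=np.load("pics/scene0.npz");T=np.load("pics/top0.npz")
c=lambda p,x,y,w:cv2.resize(np.ascontiguousarray(p[y:y+w,x:x+w,::-1]),(390,390),interpolation=cv2.INTER_CUBIC)
cv2.imwrite("pics/crop.png",np.hstack([c(T["p"],140,145,70),c(T["p"],296,145,70)]))
P=pts("top",T["d"]);Q=pts("scene",S["d"])
for n,X,im,b in(("top",P,T["p"],(145,205,150,212)),("scene",Q,S["p"],(290,355,155,215))):
    x0,x1,y0,y1=b;p=X[y0:y1,x0:x1].reshape(-1,3);col=im[y0:y1,x0:x1].reshape(-1,3).astype(int)
    dark=col.max(1)<70
    k=dark&(p[:,2]>.06); q=p[k]; 
    print(n,"handle n",k.sum(),"mean",q.mean(0).round(4),"min",q.min(0).round(3),"max",q.max(0).round(3))
    w=np.linalg.svd(q-q.mean(0))[2][0]; print(" axis",w.round(3))
    g=p[(np.ptp(col,axis=1)<30)&~dark&(col.min(1)>90)&(p[:,2]>.03)]
    best=None;rng=np.random.default_rng(0)
    for _ in range(500):
        a=g[rng.choice(len(g),3,0)];nn=np.cross(a[1]-a[0],a[2]-a[0]);L=np.linalg.norm(nn)
        if L<1e-4:continue
        nn/=L*np.sign(nn[2]);i=abs((g-a[0])@nn)<.003
        if nn[2]<.95 and (best is None or i.sum()>best.sum()):best=i
    i=best;m=g[i].mean(0);nn=np.linalg.svd(g[i]-m)[2][2];nn*=np.sign(nn[2])
    print(" plane",i.sum(),len(g),m.round(4),nn.round(3),"tilt",np.degrees(np.arccos(nn[2])).round(1),"yaw",np.degrees(np.arctan2(nn[1],nn[0])).round(1))
    pl=g[i]; e1=np.cross(nn,[0,0,1]);e1/=np.linalg.norm(e1);e2=np.cross(nn,e1)
    h=cv2.convexHull(np.c_[(pl-m)@e1,(pl-m)@e2].astype(np.float32))[:,0];cc,r=circ(h)
    C=m+cc[0]*e1+cc[1]*e2; print(" centre",C.round(4),"r",r.round(4),"handle",(C+.032*nn).round(4))
# collar: dark interior / depth
for n,X,im,b in(("top",P,T["p"],(305,357,152,208)),("scene",Q,S["p"],(150,210,212,270))):
    x0,x1,y0,y1=b;p=X[y0:y1,x0:x1].reshape(-1,3)
    k=p[(p[:,2]>.139)&(p[:,2]<.155)]; print(n,"rim n",len(k),"z",np.median(k[:,2]).round(4))
    h=cv2.convexHull(k[:,:2].astype(np.float32))[:,0];print(" outer circ",circ(h),"mid",circ(k))
    k=p[(p[:,2]>.125)&(p[:,2]<.135)];print(" box",cv2.minAreaRect(k[:,:2].astype(np.float32)))
E
```

```text
<stdin>:10: RuntimeWarning: Mean of empty slice.
  ret = um.true_divide(
Traceback (most recent call last):
ValueError: zero-size array to reduction operation minimum which has no identity
```

View pics/crop.png

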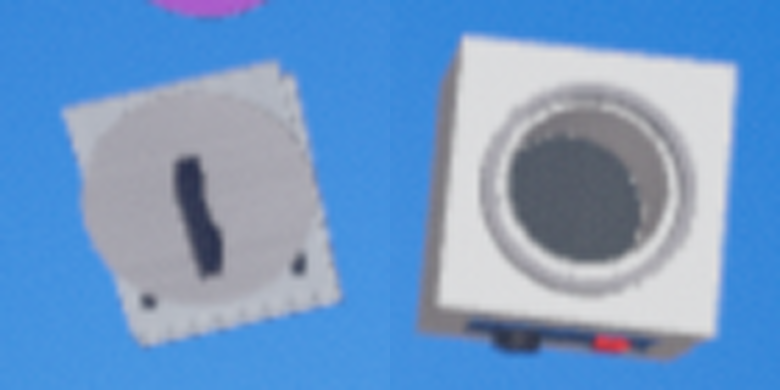

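The crop shows the grey lid on the aluminium rest, its bar at crop (200,215) and the two black pins at (148,300) and (298,265), at the low edge facing the robot. The other half shows the white open bath with its collar centred near crop (588,188). Both match the description. Depth seems to be missing on the handle, so I'll use rays and two views there.

```bash
python3 - <<'E'
from h import *
S=np.load("pics/scene0.npz");T=np.load("pics/top0.npz")
for n,X,b,cb in(("top",T,(145,205,150,212),(305,357,152,208)),("scene",S,(290,355,155,215),(150,210,212,270))):
    W=pts(n,X["d"]); im=X["p"]
    x0,x1,y0,y1=b; sub=im[y0:y1,x0:x1].astype(int); d=X["d"][y0:y1,x0:x1]; mx=sub.max(2)
    dk=(sub.max(2)<95).astype(np.uint8)
    k,l,st,ce=cv2.connectedComponentsWithStats(dk)
    print(n,"darkest",mx.min(),"valid",(d>0).mean().round(2))
    for i in range(1,k):
        if st[i,4]>3:
            q=W[y0:y1,x0:x1][(l==i)&(d>0)]
            print("  blob",st[i].tolist(),(ce[i]+[x0,y0]).round(2),"depthpts",len(q),q.mean(0).round(3) if len(q) else"")
    g=W[y0:y1,x0:x1][(np.ptp(sub,axis=2)<40)&(mx>100)&(d>0)]; print("  grey",len(g),np.percentile(g[:,2],[2,50,98]).round(3) if len(g) else "")
    x0,x1,y0,y1=cb; p=W[y0:y1,x0:x1]; d=X["d"][y0:y1,x0:x1]; z=p[...,2][d>0]
    print("  bath valid",(d>0).mean().round(2),np.histogram(z,bins=[-.05,.0,.05,.1,.12,.126,.134,.14,.144,.148,.152,.2])[0])
E
```

```text
top darkest 76 valid 1.0
  blob [27, 24, 8, 20, 74] [175.28 183.47] depthpts 73 [0.521 0.248 0.118]
  grey 1649 [0.005 0.085 0.122]
  bath valid 1.0 [  61  482  455  115  135 1057  291   64  150   71   18]
scene darkest 18 valid 1.0
  blob [0, 0, 5, 3, 9] [291.44 155.56] depthpts 9 [0.373 0.243 0.   ]
  blob [22, 9, 17, 14, 132] [320.13 169.55] depthpts 132 [0.528 0.249 0.109]
  grey 1575 [0.002 0.067 0.121]
  bath valid 1.0 [ 192  658  414  186   84 1459  100   97  229   47    0]
```

```bash
python3 - <<'E'
from h import *
S=np.load("pics/scene0.npz");T=np.load("pics/top0.npz");rng=np.random.default_rng(0)
for n,X,b,cb in(("top",T,(145,205,150,212),(305,357,152,208)),("scene",S,(290,355,155,215),(150,210,212,270))):
    W=pts(n,X["d"]); im=X["p"]
    x0,x1,y0,y1=b; sub=im[y0:y1,x0:x1].astype(int);p=W[y0:y1,x0:x1]
    g=p[(np.ptp(sub,axis=2)<40)&(sub.max(2)>100)&(p[...,2]>.03)]
    best=None
    for _ in range(800):
        a=g[rng.choice(len(g),3,0)];nn=np.cross(a[1]-a[0],a[2]-a[0]);L=np.linalg.norm(nn)
        if L<1e-4:continue
        nn/=L*np.sign(nn[2]);i=abs((g-a[0])@nn)<.004
        if .7<nn[2]<.92 and (best is None or i.sum()>best.sum()):best=i
    q=g[best];m=q.mean(0);nn=np.linalg.svd(q-m,full_matrices=False)[2][2];nn*=np.sign(nn[2])
    e1=np.cross(nn,[0,0,1]);e1/=np.linalg.norm(e1);e2=np.cross(nn,e1)
    h=cv2.convexHull(np.c_[(q-m)@e1,(q-m)@e2].astype(np.float32))[:,0];cc,r=circ(h);C=m+cc[0]*e1+cc[1]*e2
    print(n,len(q),"n",nn.round(3),"tilt",np.degrees(np.arccos(nn[2])).round(1),"yaw",np.degrees(np.arctan2(nn[1],nn[0])).round(1),"C",C.round(4),"r",r.round(4),"handle",(C+.032*nn).round(4))
    dk=p[(sub.max(2)<95)&(p[...,2]>.07)];mm=np.median(dk,0);print(" handle px",mm.round(4),"h over plane",np.median((dk-C)@nn).round(4),"axis",np.linalg.svd(dk-mm,full_matrices=False)[2][0].round(3))
    x0,x1,y0,y1=cb;p=W[y0:y1,x0:x1].reshape(-1,3)
    k=p[(p[:,2]>.142)&(p[:,2]<.151)];c,r=circ(k);i=abs(np.hypot(*(k[:,:2]-c).T)-.058)<.01;print(" rim",circ(k[i]),i.sum(),np.median(k[i,2]))
    k=p[(p[:,2]>.125)&(p[:,2]<.135)];print(" box",cv2.minAreaRect(k[:,:2].astype(np.float32)))
    # image based: inner rim edge = dark/bright; threshold floor+wall vs rim
    sub=im[y0:y1,x0:x1];gr=cv2.cvtColor(sub,cv2.COLOR_RGB2GRAY);gr=cv2.resize(gr,None,fx=8,fy=8,interpolation=cv2.INTER_CUBIC)
    for a in cv2.HoughCircles(gr,cv2.HOUGH_GRADIENT,1.5,400,param1=120,param2=30,minRadius=100,maxRadius=200) [0][:1] if n=="top" else []:
        uv=(a[:2]+.5)/8-.5+[x0,y0];print(" hough",uv,a[2]/8,cast(n,uv,.146))
E
```

```text
top 892 n [-0.562 -0.127  0.817] tilt 35.2 yaw -167.2 C [0.5339 0.2532 0.0837] r 0.071 handle [0.5159 0.2491 0.1098]
 handle px [0.5189 0.2471 0.1182] h over plane 0.0406 axis [-0.165 -0.163  0.973]
 rim (array([ 0.53770026, -0.25738895]), np.float64(0.057910465998607275)) 255 0.1463534950569255
 box ((0.5409847497940063, -0.25914791226387024), (0.16101118922233582, 0.16203466057777405), 83.90235137939453)Traceback (most recent call last):
  File "<stdin>", line 23, in <module>
TypeError: 'NoneType' object is not subscriptable
```

```bash
cat >> h.py <<'E'
from scipy.spatial.transform import Rotation as R
def to(p,yaw=None):
    o=env.get_obs();M=R.from_rotvec(o["eef_rot"]).as_matrix();d=M.T@(np.array(p)-o["position"])
    y=np.degrees(np.arctan2(M[1,1],M[0,1])); t=0
    if yaw is not None: t=-((yaw-y+90)%180-90)/90
    print("shift",(d/.5).round(4),"turn",round(t,4),"rows>",round(np.linalg.norm(d)/.0625,1),abs(t)*90/10.7,"yaw_y",y.round(2),"q6",o["joint_pos"][5].round(2),"zax",M[:,2].round(3))
E
python3 - <<'E'
from h import *
S=np.load("pics/scene0.npz");rng=np.random.default_rng(0)
for n,X,b,cb in(("scene",S,(290,355,155,215),(150,210,212,270)),):
    W=pts(n,X["d"]); im=X["p"]
    x0,x1,y0,y1=b; sub=im[y0:y1,x0:x1].astype(int);p=W[y0:y1,x0:x1]
    g=p[(np.ptp(sub,axis=2)<40)&(sub.max(2)>100)&(p[...,2]>.03)];best=None
    for _ in range(800):
        a=g[rng.choice(len(g),3,0)];nn=np.cross(a[1]-a[0],a[2]-a[0]);L=np.linalg.norm(nn)
        if L<1e-4:continue
        nn/=L*np.sign(nn[2]);i=abs((g-a[0])@nn)<.004
        if .7<nn[2]<.92 and (best is None or i.sum()>best.sum()):best=i
    q=g[best];m=q.mean(0);nn=np.linalg.svd(q-m,full_matrices=False)[2][2];nn*=np.sign(nn[2])
    e1=np.cross(nn,[0,0,1]);e1/=np.linalg.norm(e1);e2=np.cross(nn,e1)
    h=cv2.convexHull(np.c_[(q-m)@e1,(q-m)@e2].astype(np.float32))[:,0];cc,r=circ(h);C=m+cc[0]*e1+cc[1]*e2
    print(n,len(q),"tilt",np.degrees(np.arccos(nn[2])).round(1),"yaw",np.degrees(np.arctan2(nn[1],nn[0])).round(1),"C",C.round(4),"r",r.round(4),"handle",(C+.032*nn).round(4))
    dk=p[(sub.max(2)<95)&(p[...,2]>.07)];print(" handle px",np.median(dk,0).round(4))
    x0,x1,y0,y1=cb;p=W[y0:y1,x0:x1].reshape(-1,3)
    k=p[(p[:,2]>.142)&(p[:,2]<.151)];c,r=circ(k);i=abs(np.hypot(*(k[:,:2]-c).T)-.058)<.01;print(" rim",circ(k[i]),i.sum(),np.median(k[i,2]))
    k=p[(p[:,2]>.125)&(p[:,2]<.135)];print(" box",cv2.minAreaRect(k[:,:2].astype(np.float32)))
to([.516,.249,.23],102.8);to([.516,.249,.091],102.8)
E
```

```text
scene 602 tilt 34.9 yaw -166.5 C [0.5387 0.2538 0.0852] r 0.0686 handle [0.5209 0.2495 0.1115]
 handle px [0.5253 0.2482 0.1105]
 rim (array([ 0.5402003 , -0.25645705]), np.float64(0.057727933400098116)) 339 0.1458873523585839
 box ((0.5422661900520325, -0.2575918436050415), (0.1598886102437973, 0.16319215297698975), 83.95763397216797)
shift [0.7111 0.3502 0.0014] turn -0.4299 rows> 6.3 3.6161877600189736 yaw_y -115.89 q6 -0.26 zax [-0.001 -0.002 -1.   ]
shift [0.7111 0.3497 0.2794] turn -0.4299 rows> 6.7 3.6161877600189736 yaw_y -115.89 q6 -0.26 zax [-0.001 -0.002 -1.   ]
```

send_rows --pt "0 0.1 0.05 -0.04 -0.1" --pt "0 0.21 0.1 -0.04 -0.2" --pt "0 0.32 0.16 -0.04 -0.3" --pt "0 0.43 0.21 -0.04 -0.4" --pt "0.3 0.54 0.266 -0.04 -0.43" --pt "0.4 0.64 0.315 -0.04 -0.43" --pt "0.4 0.712 0.352 -0.02 -0.43" --pt "0.4 0.712 0.352 0 -0.43" --newtons 20

```text
t: 1.1
position: [0.5172, 0.2462, 0.2304]
eef_rot: [3.122, 0.344, -0.001]
contact_force: [-1.3, 0.6, -0.6]
gripper_width: 0.599
grasp_force: 0.0
```

```bash
python3 - <<'E'
from h import *
to([.518,.249,.092],102.8)
p,d=env.read_camera("scene");q,_=env.read_camera("top")
c=lambda p,x,y,w:cv2.resize(np.ascontiguousarray(p[y:y+w,x:x+w,::-1]),(400,400),interpolation=cv2.INTER_CUBIC)
cv2.imwrite("pics/pre.png",np.hstack([c(p,270,110,120),c(q,120,130,110)]))
E
```

```text
shift [ 0.0029 -0.0052  0.2768] turn -0.0027 rows> 2.2 0.022336283162848577 yaw_y -77.44 q6 1.06 zax [-0.001 -0.001 -1.   ]
```

View pics/pre.png

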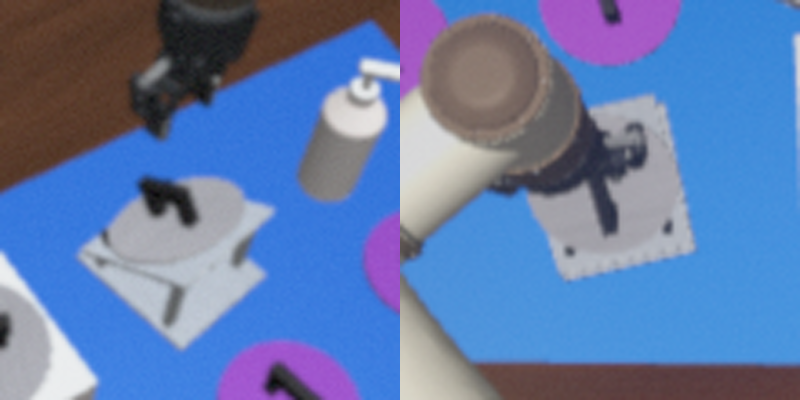

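The gripper stands above the bar (crop left (165,205)), closing across it, with the pump bottle clear. Descending.

send_rows --pt "0.4 0.003 -0.005 0.1 0" --pt "0.4 0.003 -0.005 0.18 0" --pt "0.4 0.003 -0.005 0.24 0" --pt "0.4 0.003 -0.005 0.277 0" --pt "0.4 0.003 -0.005 0.277 0"

```text
t: 1.82
position: [0.5158, 0.2519, 0.0915]
eef_rot: [3.12, 0.353, -0.005]
contact_force: [0.9, -0.6, 0.4]
gripper_width: 0.595
grasp_force: 0.0
```

send_rows --pt "0.7 0 0 0 0" --pt "1 0 0 0 0" --pt "1 0 0 0 0" --pt "1 0 0 0 0" --pt "1 0 0 0 0" --newtons 30

```text
t: 2.45
position: [0.5179, 0.251, 0.0942]
eef_rot: [3.122, 0.351, 0.003]
contact_force: [1.2, -4.6, 6.2]
gripper_width: 0.16
grasp_force: 34.2
```

send_rows --pt "1 0 0 -0.02 0" --pt "1 0 0 -0.05 0" --pt "1 0 0 -0.1 0" --pt "1 0 0 -0.16 0" --pt "1 0 0 -0.22 0" --pt "1 0 0 -0.26 0" --pt "1 0 0 -0.26 0"

```text
t: 3.32
position: [0.5176, 0.2521, 0.2248]
eef_rot: [-3.119, -0.35, -0.005]
contact_force: [0.2, -0.2, -3.6]
gripper_width: 0.156
grasp_force: 32.6
```

```bash
python3 - <<'E'
from h import *
to([.39,.12,.18])
p,d=env.read_camera("scene");q,_=env.read_camera("top");print(env.get_obs()["contact_force"])
c=lambda p,x,y,w:cv2.resize(np.ascontiguousarray(p[y:y+w,x:x+w,::-1]),(400,400),interpolation=cv2.INTER_CUBIC)
cv2.imwrite("pics/lift.png",np.hstack([c(p,250,90,140),c(q,120,130,110)]))
E
```

```text
shift [-0.3079  0.2013  0.088 ] turn 0 rows> 3.0 0.0 yaw_y -77.18 q6 1.06 zax [ 0.003  0.003 -1.   ]
[-0.44226413 -0.73558907 -4.28991346]
```

View pics/lift.png

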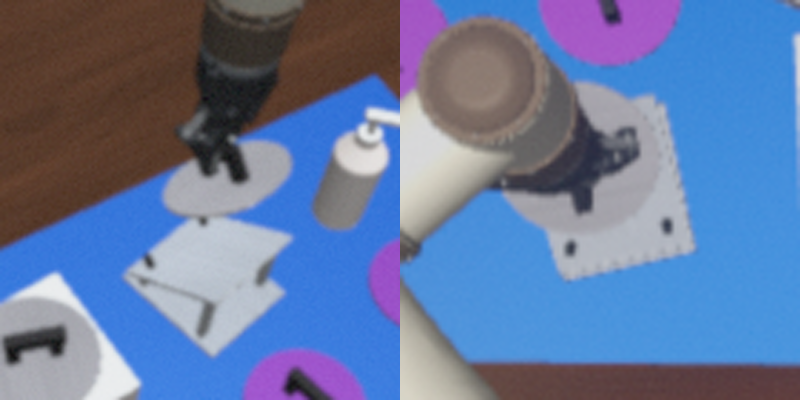

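The lid hangs from the bar, still tipped about 35° (crop left (230,180)). I'll carry it to the bare table at (0.39, 0.12) and let it turn level in the pads there, against the table.

send_rows --pt "1 -0.06 0.04 0 0" --pt "1 -0.13 0.085 0 0" --pt "1 -0.2 0.13 0 0" --pt "1 -0.26 0.17 0.02 0" --pt "1 -0.308 0.2 0.06 0" --pt "1 -0.308 0.2 0.12 0" --pt "1 -0.308 0.2 0.18 0" --pt "1 -0.308 0.2 0.23 0" --newtons 25

```text
t: 4.42
position: [0.3881, 0.1189, 0.106]
eef_rot: [3.121, 0.35, -0.004]
contact_force: [-0.2, 0.3, -4.4]
gripper_width: 0.156
grasp_force: 32.5
```

send_rows --pt "1 0 0 0.06 0" --pt "1 0 0 0.08 0" --pt "1 0 0 0.088 0" --pt "1 0 0 0.096 0" --pt "1 0 0 0.096 0" --newtons 20

```text
t: 5.05
position: [0.3895, 0.1199, 0.0602]
eef_rot: [-3.121, -0.351, -0.001]
contact_force: [-0.1, -0.5, -2.8]
gripper_width: 0.156
grasp_force: 32.4
```

send_rows --pt "1 0 0 0.01 0" --pt "1 0 0 0.018 0" --pt "1 0 0 0.024 0" --pt "1 0 0 0.03 0" --pt "1 0 0 0.03 0"

```text
t: 5.68
position: [0.395, 0.1223, 0.0486]
eef_rot: [-3.118, -0.359, -0.019]
contact_force: [5.3, -5.1, 20.0]
gripper_width: 0.16
grasp_force: 37.0
```

Pushing straight down jams the edge against friction. I'll go along an arc instead: drag uphill (tool +x) while sinking, so friction helps the lid turn level.

send_rows --pt "1 0.012 0 0 0" --pt "1 0.025 0 0 0" --pt "1 0.035 0 0.004 0" --pt "1 0.045 0 0.008 0" --pt "1 0.045 0 0.008 0"

```text
t: 6.3
position: [0.412, 0.125, 0.0408]
eef_rot: [-3.122, -0.351, -0.002]
contact_force: [0.9, -0.6, 3.1]
gripper_width: 0.157
grasp_force: 33.4
```

send_rows --pt "1 0.01 0 0.006 0" --pt "1 0.018 0 0.012 0" --pt "1 0.026 0 0.018 0" --pt "1 0.032 0 0.022 0" --pt "1 0.032 0 0.022 0"

```text
t: 6.92
position: [0.4262, 0.1279, 0.0291]
eef_rot: [3.122, 0.349, -0.002]
contact_force: [-1.3, 1.2, -1.5]
gripper_width: 0.154
grasp_force: 32.9
```

```bash
python3 - <<'E'
from h import *
p,d=env.read_camera("scene");np.savez("pics/l.npz",p=p,d=d)
o=env.get_obs();print(o["contact_force"],o["torque"],o["position"])
W=pts("scene",d);k=(abs(W[...,0]-o["position"][0])<.12)&(abs(W[...,1]-o["position"][1])<.12)&(W[...,2]>.008)&(W[...,2]<.06)
g=p.astype(int);k&=(np.ptp(g,axis=2)<30)&(g.max(2)>110)
q=W[k];m=q.mean(0);n=np.linalg.svd(q-m,full_matrices=False)[2][2];n*=np.sign(n[2]);i=abs((q-m)@n)<.004;q=q[i];m=q.mean(0);n=np.linalg.svd(q-m,full_matrices=False)[2][2];n*=np.sign(n[2])
print(len(q),m,n,np.degrees(np.arccos(n[2])))
E
```

```text
[-0.38997407 -1.41254494 -2.39169904] [ 0.09204953  0.33142357 -0.0153885 ] [0.42621579 0.12788351 0.02922799]
276 [0.44266709 0.12717499 0.01894189] [-0.14331616 -0.05763435  0.98799735] 8.886107640778034
```

send_rows --pt "1 0.006 0 0.005 0" --pt "1 0.01 0 0.008 0" --pt "1 0.012 0 0.01 0" --pt "1 0.012 0 0.01 0"

```text
t: 7.48
position: [0.4288, 0.128, 0.0278]
eef_rot: [3.119, 0.351, -0.01]
contact_force: [-23.8, 3.3, 41.5]
gripper_width: 0.158
grasp_force: 40.0
```

```bash
cat > tilt.py <<'E'
from h import *
import sys
def tilt(z0,z1,n="scene",r=.1):
    p,d=env.read_camera(n);o=env.get_obs();print(o["contact_force"].round(1),o["torque"].round(2),o["position"].round(4))
    W=pts(n,d);k=(np.hypot(W[...,0]-o["position"][0],W[...,1]-o["position"][1])<r)&(W[...,2]>z0)&(W[...,2]<z1)
    g=p.astype(int);k&=(np.ptp(g,axis=2)<30)&(g.max(2)>110);q=W[k]
    for t in(.01,.006,.004,.004):
        m=q.mean(0);v=np.linalg.svd(q-m,full_matrices=False)[2][2];v*=np.sign(v[2]);q=q[abs((q-m)@v)<t]
    c,rr=circ(cv2.convexHull(q[:,:2].astype(np.float32))[:,0])
    print(len(q),m.round(4),v.round(3),"tilt",np.degrees(np.arccos(v[2])).round(1),"circle",c.round(4),rr.round(4))
    return p,d
E
python3 -c "
from tilt import *
tilt(.006,.06)"
```

```text
[-22.7   2.7  40.2] [0.69 6.32 0.02] [0.4288 0.128  0.0278]
516 [0.4384 0.1233 0.016 ] [-0.008  0.004  1.   ] tilt 0.5 circle [0.428  0.1256] 0.0668
```

The lid is level now (0.5°, flange top 16 mm above the table). I'll ease the force off, firm the grip and lift.

send_rows --pt "1 -0.006 0 -0.008 0" --pt "1 -0.006 0 -0.01 0" --pt "1 -0.006 0 -0.03 0" --pt "1 -0.006 0 -0.07 0" --pt "1 -0.006 0 -0.11 0" --pt "1 -0.006 0 -0.11 0" --newtons 50

```text
t: 8.28
position: [0.4309, 0.1295, 0.081]
eef_rot: [-3.12, -0.35, -0.005]
contact_force: [-0.3, 0.6, -4.0]
gripper_width: 0.157
grasp_force: 49.0
```

```bash
python3 -c "
from tilt import *
tilt(.05,.095)
to([.44,0,.30]);to([.537,-.257,.30])"
```

```text
[ 0.7 -0.9 -3.6] [-0.04  0.03  0.01] [0.4299 0.129  0.0799]
655 [0.4445 0.1221 0.0689] [-0.013 -0.005  1.   ] tilt 0.8 circle [0.4296 0.1285] 0.0678
shift [-0.037   0.2557 -0.4403] turn 0 rows> 4.1 0.0 yaw_y -77.21 q6 1.14 zax [ 0.001  0.001 -1.   ]
shift [ 0.0384  0.7999 -0.4406] turn 0 rows> 7.3 0.0 yaw_y -77.21 q6 1.14 zax [ 0.001  0.001 -1.   ]
```

send_rows --pt "1 0 0 -0.1 0" --pt "1 0 0 -0.2 0" --pt "1 -0.01 0.02 -0.3 0" --pt "1 -0.02 0.07 -0.4 0" --pt "1 -0.03 0.15 -0.44 0" --pt "1 -0.037 0.24 -0.44 0" --pt "1 -0.03 0.34 -0.44 0" --pt "1 -0.02 0.44 -0.44 0"

```text
t: 9.32
position: [0.4684, -0.0893, 0.2982]
eef_rot: [-3.121, -0.351, 0.004]
contact_force: [1.2, 1.0, -3.5]
gripper_width: 0.158
grasp_force: 50.0
```

```bash
python3 -c "
from h import *
to([.538,-.257,.23]);print(env.get_obs()['position'])"
```

```text
shift [0.0617 0.3582 0.1358] turn 0 rows> 3.1 0.0 yaw_y -77.18 q6 1.64 zax [-0.003  0.001 -1.   ]
[ 0.46835419 -0.08925138  0.29818409]
```

send_rows --pt "1 0.015 0.09 0 0" --pt "1 0.03 0.18 0 0" --pt "1 0.05 0.28 0.02 0" --pt "1 0.062 0.34 0.06 0" --pt "1 0.062 0.358 0.11 0" --pt "1 0.062 0.358 0.16 0" --pt "1 0.062 0.358 0.2 0" --pt "1 0.062 0.358 0.2 0"

```text
t: 10.32
position: [0.5367, -0.2551, 0.1958]
eef_rot: [-3.119, -0.349, 0.012]
contact_force: [-0.6, -0.5, -4.3]
gripper_width: 0.155
grasp_force: 49.9
```

```bash
python3 - <<'E'
from tilt import *
for n in("scene","top"):
    print(n); p,d=tilt(.175,.2,n,.09); np.savez(f"pics/{n}h.npz",p=p,d=d)
    cv2.imwrite(f"pics/{n}h.png",p[...,::-1])
p=cv2.imread("pics/sceneh.png")[170:290,130:250];q=cv2.imread("pics/toph.png")[130:230,280:380]
f=lambda a:cv2.resize(a,(400,400),interpolation=cv2.INTER_CUBIC);cv2.imwrite("pics/hov.png",np.hstack([f(p),f(q)]))
E
```

```text
scene
[ 1.1  0.5 -3.9] [-0.04 -0.04  0.02] [ 0.5379 -0.2555  0.1979]
1068 [ 0.5585 -0.2529  0.1838] [ 0.005 -0.004  1.   ] tilt 0.4 circle [ 0.5377 -0.2547] 0.0684
top
[-0.2  0.1 -3.3] [-0.01 -0.03  0.01] [ 0.5387 -0.2557  0.1993]
661 [ 0.5131 -0.2482  0.1871] [-0.005 -0.005  1.   ] tilt 0.4 circle [ 0.5316 -0.2559] 0.0667
```

View pics/hov.png

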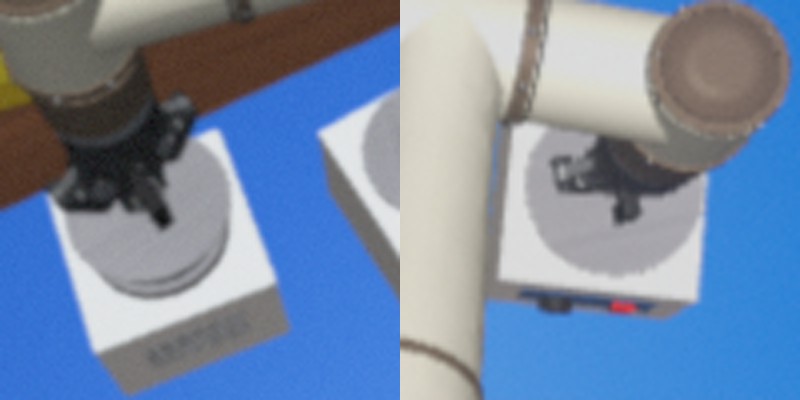

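```bash
cat > rel.py <<'E'
from h import *
from scipy.optimize import least_squares
def arc(P,c0,r0):
    # outermost point per angular sector, then robust circle with free radius
    a=np.degrees(np.arctan2(P[:,1]-c0[1],P[:,0]-c0[0]))//5;d=np.hypot(*(P[:,:2]-c0).T)
    E=np.array([P[a==k][np.argmax(d[a==k]),:2] for k in np.unique(a)])
    E=E[abs(np.hypot(*(E-c0).T)-r0)<.008]
    f=lambda s:np.hypot(*(E-s[:2]).T)-(s[2] if len(s)>2 else r0)
    s=least_squares(f,[*c0,r0],loss="soft_l1",f_scale=.001).x; t=least_squares(f,c0,loss="soft_l1",f_scale=.001).x
    return s.round(4),t.round(4),len(E)
def lid(n,z0,z1,c0,p,d):
    W=pts(n,d);g=p.astype(int);k=(W[...,2]>z0)&(W[...,2]<z1)&(np.hypot(W[...,0]-c0[0],W[...,1]-c0[1])<.085)&(g.max(2)>100)
    v,u=np.nonzero(k);P=cast(n,np.c_[u,v],np.median(W[k][:,2]));return arc(P,np.array(c0),.069)
E
python3 - <<'E'
from rel import *
for n in("scene","top"):
    X=np.load(f"pics/{n}h.npz");Y=np.load(f"pics/{n}0.npz")
    print(n,"lid",lid(n,.176,.196,(.538,-.2555),X["p"],X["d"]))
    W=pts(n,Y["d"]);k=(W[...,2]>.141)&(W[...,2]<.152)&(np.hypot(W[...,0]-.539,W[...,1]+.257)<.07)
    v,u=np.nonzero(k);print("  collar",arc(cast(n,np.c_[u,v],.146),np.array([.539,-.257]),.0615))
    W=pts(n,Y["d"]);k=(W[...,2]<.12)&(np.hypot(W[...,0]-.539,W[...,1]+.257)<.056);v,u=np.nonzero(k)
    print("  other lid",lid(n,.143,.158,{"scene":(.577,-.0),"top":(.577,0)}[n],Y["p"],Y["d"]))
    gr=Y["p"].astype(int)
E
```

```text
scene lid (array([ 0.5366, -0.2545,  0.0688]), array([ 0.5364, -0.2545]), 49)
  collar (array([ 0.5405, -0.2565,  0.0609]), array([ 0.5405, -0.2565]), 72)
  other lid (array([ 0.5938, -0.0065,  0.0686]), array([ 0.5944, -0.0067]), 19)
top lid (array([ 0.5355, -0.2561,  0.0687]), array([ 0.5359, -0.2562]), 48)
  collar (array([ 0.5377, -0.2573,  0.0608]), array([ 0.5376, -0.2572]), 72)
  other lid (array([ 0.5915, -0.007 ,  0.0686]), array([ 0.5921, -0.0073]), 20)
```

send_rows --pt "1 0.005 0.0045 0.01 0" --pt "1 0.005 0.0045 0.02 0" --pt "1 0.005 0.0045 0.026 0" --pt "1 0.005 0.0045 0.032 0" --pt "1 0.005 0.0045 0.032 0"

```text
t: 11.05
position: [0.5414, -0.2571, 0.1836]
eef_rot: [-3.122, -0.351, 0.001]
contact_force: [0.3, -0.2, -3.5]
gripper_width: 0.161
grasp_force: 50.0
```

```bash
python3 - <<'E'
from rel import *
print(env.get_obs()["position"],env.get_obs()["contact_force"])
for n in("scene","top"):
    p,d=env.read_camera(n);print(n,lid(n,.16,.182,(.5405,-.257),p,d))
print(env.get_obs()["position"],env.get_obs()["contact_force"])
E
```

```text
[ 0.54138848 -0.25714815  0.18357805] [ 0.25201544 -0.20502706 -3.52472421]
scene (array([ 0.5414, -0.2567,  0.0687]), array([ 0.541 , -0.2567]), 47)
top (array([ 0.5388, -0.2573,  0.0684]), array([ 0.5395, -0.2575]), 47)
[ 0.54166159 -0.25724043  0.18396451] [ 0.54256797 -0.40625901 -3.13406481]
```

send_rows --pt "1 -0.002 0 0.006 0" --pt "1 -0.002 0 0.012 0" --pt "1 -0.002 0 0.018 0" --pt "1 -0.002 0 0.022 0" --pt "1 -0.002 0 0.026 0" --pt "1 -0.002 0 0.026 0"

```text
t: 11.9
position: [0.5405, -0.2574, 0.1706]
eef_rot: [-3.122, -0.351, 0.001]
contact_force: [1.0, -0.1, -3.5]
gripper_width: 0.155
grasp_force: 50.0
```

It has entered the collar with no contact. Lowering on gently.

send_rows --pt "1 0 0 0.004 0" --pt "1 0 0 0.008 0" --pt "1 0 0 0.012 0" --pt "1 0 0 0.015 0" --pt "1 0 0 0.016 0" --pt "1 0 0 0.016 0"

```text
t: 12.65
position: [0.5406, -0.2574, 0.1628]
eef_rot: [3.122, 0.351, -0.0]
contact_force: [-0.4, -0.5, -4.0]
gripper_width: 0.156
grasp_force: 50.0
```

send_rows --pt "1 0 0 0.001 0" --pt "1 0 0 0.002 0" --pt "1 0 0 0.003 0" --pt "1 0 0 0.003 0"

```text
t: 13.15
position: [0.5407, -0.2576, 0.162]
eef_rot: [3.121, 0.351, 0.001]
contact_force: [-0.5, -0.2, 0.7]
gripper_width: 0.154
grasp_force: 50.5
```

send_rows --pt "1 0 0 0.001 0" --pt "1 0 0 0.002 0" --pt "1 0 0 0.002 0"

```text
t: 13.52
position: [0.541, -0.2577, 0.1619]
eef_rot: [3.121, 0.351, 0.002]
contact_force: [-1.8, 0.6, 5.8]
gripper_width: 0.156
grasp_force: 51.4
```

```bash
python3 - <<'E'
from rel import *
from tilt import tilt
for n in("scene","top"): print(n);p,d=tilt(.142,.16,n,.085);print(lid(n,.142,.16,(.5405,-.257),p,d))
E
```

```text
scene
[-1.9  0.9  6.1] [ 0.33  0.9  -0.04] [ 0.5409 -0.2577  0.1619]
1029 [ 0.5624 -0.2559  0.15  ] [-0.005 -0.002  1.   ] tilt 0.3 circle [ 0.5404 -0.2572] 0.0693
(array([ 0.5408, -0.2574,  0.0689]), array([ 0.5406, -0.2574]), 48)
top
[-1.9  1.3  5.1] [ 0.33  0.84 -0.01] [ 0.541  -0.2577  0.1619]
591 [ 0.5149 -0.2518  0.1508] [ 0.009 -0.007  1.   ] tilt 0.7 circle [ 0.5339 -0.2584] 0.0659
(array([ 0.5381, -0.2582,  0.0685]), array([ 0.5387, -0.2584]), 45)
```

The lid is home: flange top at 150 mm, tilt under 1°, 10 N on the rim. Releasing and moving clear.

send_rows --pt "0.8 0 0 0 0" --pt "0.6 0 0 0 0" --pt "0.4 0 0 0 0" --pt "0.4 0 0 0 0" --pt "0.4 0 0 -0.03 0" --pt "0.4 0 0 -0.1 0" --pt "0.4 0 0 -0.2 0" --pt "0.4 0 0 -0.3 0" --newtons 20

```text
t: 14.62
position: [0.5405, -0.2576, 0.3131]
eef_rot: [3.121, 0.351, 0.002]
contact_force: [0.5, -0.3, -0.5]
gripper_width: 0.6
grasp_force: 0.0
```

send_rows --pt "0.4 -0.08 0 -0.05 0" --pt "0.4 -0.18 0 -0.1 0" --pt "0.4 -0.28 0 -0.1 0" --pt "0.4 -0.34 0 -0.1 0" --pt "0.4 -0.34 0 -0.1 0"

```text
t: 15.25
position: [0.3732, -0.2955, 0.3625]
eef_rot: [3.12, 0.348, 0.005]
contact_force: [0.8, 0.4, -0.6]
gripper_width: 0.602
grasp_force: 0.0
```

```bash
python3 - <<'E'
from rel import *
print(env.get_obs()["contact_force"],env.get_obs()["position"])
for n in("scene","top"):
    p,d=env.read_camera(n);print(n,lid(n,.142,.16,(.5405,-.257),p,d))
    cv2.imwrite(f"pics/{n}f.png",p[...,::-1])
    W=pts(n,d);g=p.astype(int);k=(np.hypot(W[...,0]-.5405,W[...,1]+.257)<.066)&(W[...,2]>.14)&(W[...,2]<.16)&(g.max(2)>110);q=W[k];m=q.mean(0);v=np.linalg.svd(q-m,full_matrices=False)[2][2]
    print(len(q),m.round(4),v.round(4))
E
```

```text
[ 0.78812439  0.35878796 -0.59760372] [ 0.37319275 -0.29553417  0.36245935]
scene (array([ 0.5402, -0.2572,  0.069 ]), array([ 0.5402, -0.2572]), 72)
1382 [ 0.5435 -0.2577  0.1501] [-3.0e-04 -1.4e-03 -1.0e+00]
top (array([ 0.5385, -0.258 ,  0.069 ]), array([ 0.5385, -0.258 ]), 28)
289 [ 0.5825 -0.2701  0.1509] [ 0.0299 -0.0162  0.9994]
```

View pics/scenef.png

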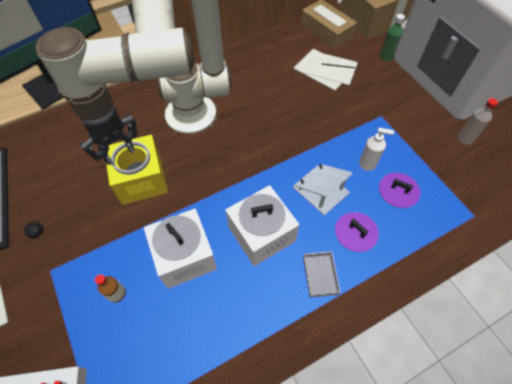

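The lid sits flush and level on the bath at (177,240). Everything else is where it was, and the arm is well clear above the yellow bath.

```bash
python3 -c "
from plant import env
print(env.job_done())"
```

```text
the job is handed in; nothing more can be done
None
```

The loose lid is on the open bath, flush and level on the collar (flange top at 150 mm). I let go, moved the arm clear and handed the job in at about 15 s; on the way I levelled the lid against the bare table, which briefly read about 41 N at the wrist.

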